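# Set the gauging clamp's opening with its stay bar

## Task

Make room for the probe beside the bearing housing: slide the clamp's moving jaw open and lock it there with its stay bar, so that the bar's middle hole is dropped fully home over the peg on the fixed-jaw side and the bar lies flat. The peg's place in its slot is only roughly known, so feel for the hole, and leave the loose parts lying on the bench where they are.

Things in the scene. Friction and masses are not known exactly. Their poses are not given: they have to be found in the camera images.
- clamp: cast green vise-style gauging clamp, fixed on the bench; bed 120 x 360 x 30 mm. Origin: centre of the bed's underside, on the bench top. +y is the way the moving jaw opens, +x points away from the robot. Fixed jaw at y -170 to -120 mm, x -50 to 50, top z 95 mm. Moving jaw 100 wide (x), 50 mm along y, top z 85 mm, spans y -45 to +5 mm at jaw = 0
- housing (a point): top centre of the fixed aluminium bearing housing (45 mm boss, top z 85 mm, clamp y -95 to -50 mm) between the jaws, held by the fixed jaw's brass screw
- jaw (a joint): opening of the moving jaw in m: 0 nearly shut, grows to 0.100 along the clamp's +y. Stiff slide (about 7 N), stays where it is left. The middle hole meets the peg at 0.060 plus the peg's unknown offset along clamp y in its slot (-0.008 to +0.008); the hole nearest the pivot meets it 0.030 lower, the farthest 0.030 higher
- lug (a point): top centre of the dark steel push lug standing on the moving jaw, at clamp x 0, y = -20 mm + jaw: 50 mm in clamp x, 16 mm in clamp y, 42 mm high, top z 127 mm; free on both y sides for pushing
- stay (a joint): angle of the stay bar in rad: 0 lying flat (lower stop, underside at z 70 mm), grows as its free end is raised. Stiff hinge: stays at any angle, does not fall by itself; about 3 N down near the tab moves it. Resting on the peg's top with no hole over it, it reads about 0.09
- pivot (a point): pivot axis (along clamp x) of the dark anodised aluminium stay bar, on the robot's side of the moving jaw: clamp x -85 mm, y = -20 mm + jaw, z 73 mm. The bar is 30 mm wide, 6 mm thick (pivot at half its thickness) and points along the clamp's -y when flat; its free end is 235 mm from the pivot
- tab (a point): top centre of the thumb tab standing across the stay bar's upper face: 30 mm wide, 8 mm thick, 27 mm high, its middle 85 mm from the pivot. Beside it the bar is plain and flat from 25 to 145 mm from the pivot, for a fingertip to press on; pushing the tab along the bar moves the jaw. Axes are the bar's, as the clamp's when flat
- middle_hole (a point): centre of the middle one of the stay bar's three 15 mm holes, at half the bar's thickness, 185 mm from the pivot; the others are 155 and 215 mm from the pivot
- slot (a point): middle of the slot in the top of the bracket on the robot's side of the fixed jaw, clamp x -85, y -145, z 67 mm. An upright steel peg, 12 mm thick, 19 mm high (top z 86 mm), stands firmly fixed anywhere within 8 mm of this point along the clamp's y. Axes as the clamp's
- cup: loose red steel bearing cup, a ring 64 mm across, 22 mm high; origin under its centre. Leave alone.
- ring_gauge: loose chrome ring gauge, 70 mm across, 20 mm high; origin under its centre. Leave alone.
- roller: loose blued tapered roller standing on its thick end, 26 mm across, 34 mm high; origin under its centre. Leave alone.
- probe: loose silver bayonet-mount probe lying along its own x, 120 mm long, 28 mm high; origin under its middle. Leave alone.

How it is judged:
At the end, for the whole second after the job is handed in: The stay bar lies flat (below 0.03 rad, only possible with a hole over the peg), the jaw stands at 0.048 to 0.072 m, which is the middle hole wherever the peg stands, and both are at rest (value of joint stay below 0.03 rad and value of joint jaw between 0.048 and 0.072 m and velocity of joint jaw between -0.01 and 0.01 m/s and velocity of joint stay between -0.05 and 0.05 rad/s); the robot touches nothing.
It fails at once if the bearing cup is moved more than 15 mm (distance of cup from where it was at the start of the episode above 0.015 m).
It fails at once if the ring gauge is moved more than 15 mm (distance of ring_gauge from where it was at the start of the episode above 0.015 m).
It fails at once if the tapered roller is moved more than 15 mm (distance of roller from where it was at the start of the episode above 0.015 m).
It fails at once if the probe is moved more than 15 mm (distance of probe from where it was at the start of the episode above 0.015 m).
It also fails if it takes over 58 s, if anything falls off the work surface, if the arm or the gripper's body presses on something with over 40 N, if the wrist force passes 120 N, or if a joint passes its speed limit or range.

## Robot

A 7-joint arm with a two-finger parallel gripper is mounted at the origin on the work surface. World frame = base frame: x ahead of the robot, y to its left, z up, the work surface at z = 0. Lengths are in m, angles in rad, forces in N, time in s.
With the tool pointing down it reaches from about 0.425 to 0.925 m from the base axis. Payload 6.8 kg.
Tool frame: the origin (TCP) lies midway between the tips of the shut fingers; the grasp point (between the pads) lies 19 mm behind it; z points along the fingers, y is the line along which they close (so a half turn about z gives the same grasp; the last joint's range is limited). The gripper opens to 88 mm and grips with 3 to 60 N. Pads are 20 mm wide; open, the fingers measure 115 mm over their backs; the gripper's body (75 mm by 178 mm) begins 61 mm behind the grasp point.
Start: joints at [-1.249, 0.477, 0.022, 1.555, -0.011, 1.109, -0.083], TCP at [0.281, 0.614, 0.223] pointing down, gripper open.
Joint ranges: [-2.96, 2.96], [-0.34, 2.1], [-1.41, 1.46], [0.24, 2.44], [-1.37, 4.51], [0.17, 1.92], [-2.96, 2.96]. Speed limits (rad/s): [2.39, 2.39, 3.14, 3.14, 3.14, 3.14, 3.14].

## Interface

Orientations are given as a unit quaternion [w, x, y, z].
In Python, from bench import robot gives the robot as it stands.
- The arm moves only by the tool servo_tool, never from a script. Its argument "rows" is a list that holds one entry, the list of rows, each a list of 5 numbers: the closure, from 0 (fully open) to 1 (shut), then the shift along the tool's x, y, z scaled (see below), then the turn about the tool's z scaled (see below). A call has 1 to 12 rows; each row is the pose to reach, as a shift and turn from the pose commanded when the call began, along the tool's axes at that moment; what a row does not reach only later rows make up. The controller multiplies each number of a shift by 800 mm and each number of a turn by 2 rad. A row lasts 1/8 s, in which the tool goes at most 62.5 mm and 10.7 degrees, less where a joint would pass 70% of its speed; a pose out of reach is approached as far as the arm can. A call with a number of a shift or a turn outside -1 to 1 is refused whole. A call with a gripper value outside its range is refused whole. The fingers move at their own pace and stop on an object; "squeeze" is the grip in N (left out, the last holds). Time passes only in rows, so rows that repeat a pose let the fingers close. It gives the time, the measured TCP pose, the force, the opening and the grip force at its end, in the units of the state.
- robot.get_obs(): the state, without advancing time (a new reading comes with each control period).
- robot.camera(name): name is "scene" or "top" or "wrist"; returns the picture (400x640x3 uint8, red, green, blue); there is no depth.
- robot.calibration(name): a dict with "intrinsics" (3x3 intrinsics, pixels), "cam_to_world" (4x4, takes a point from camera to world coordinates); the wrist camera has in their place "hand_eye" (4x4, takes a point from camera to tool coordinates, whose origin is the TCP and whose axes are the flange's). Camera axes: x right, y down, z forward; pixel columns grow to the right and rows downward; lengths in m; the calibration is good to about 2 mm. A picture is of the moment at which its call begins: read the wrist's pose just before it. calibration takes no time and is no camera call.
- robot.finish_job(): hands the job in; it is judged then, once.
The state is a dict: "t": time; "joint_positions": joint angles; "qd": joint speeds; "tau": joint torques, N m; "tcp_pos": TCP position; "orientation": TCP orientation; "force": force on the tool from outside, world axes, zero at the start; "torque": the same for the moment, N m; "grip_width": finger opening in m; "grip_force": force on a finger pad.
Only numpy, scipy, OpenCV 4.12 (cv2) and the standard library are available. Lean on these libraries where they do the work, as an engineer would, in place of code of your own. Each camera call takes 0.05 s, during which the arm holds its last target. There are 200 camera calls.

## Working session

There is one attempt and no reset: what is moved stays moved. The work goes in short steps, Python scripts to look and compute and a tool call to move; the robot and the scene stay as the last step left them, time stands still between calls to the robot, and variables do not carry over. Pictures are saved under pics/ and viewed, at most 10 in all, crops included, and the job is handed in when it is done.

Besides the shell and the picture viewer there is one more tool, called after "Request:" as a command line: name --argument value ..., lists and objects as JSON in quotes. servo_tool: Moves the arm, as the interface text tells. Its arguments: {"type":"object","properties":{"rows":{"type":"array"},"squeeze":{"type":"number"}},"required":["rows"]}

```bash
mkdir -p pics; ls; python3 - <<'E'
from bench import robot
import cv2,numpy as np
np.set_printoptions(precision=4,suppress=True)
o=robot.get_obs();print(o)
for n in("scene","top"):
    cv2.imwrite(f"pics/{n}0.png",robot.camera(n)[:,:,::-1]);c=robot.calibration(n);print(n,c)
print(robot.calibration("wrist"))
E
```

```text
pics
{'t': 0.0, 'joint_positions': array([-1.2491,  0.4778,  0.0224,  1.5565, -0.0115,  1.1093, -0.0831]), 'qd': array([ 0.0004,  0.0007, -0.    ,  0.0009, -0.0013,  0.0008, -0.0006]), 'tau': array([  0.0007, -58.2862,   1.535 , -27.2601,  -0.0543,   0.0171,
         0.0001]), 'tcp_pos': array([0.281 , 0.613 , 0.2217]), 'orientation': array([-0.0001,  0.2133,  0.977 , -0.0009]), 'force': array([-0.3922,  0.1602, -1.1089]), 'torque': array([ 0.0345, -0.009 ,  0.0568]), 'grip_force': 0.0, 'grip_width': 0.08759731905561718}
scene {'intrinsics': array([[361.1268,   0.    , 311.596 ],
       [  0.    , 361.1268, 202.982 ],
       [  0.    ,   0.    ,   1.    ]]), 'cam_to_world': array([[ 0.5147,  0.6417, -0.5687,  1.0237],
       [ 0.8573, -0.3755,  0.3521, -0.1854],
       [ 0.0124, -0.6688, -0.7434,  0.6347],
       [ 0.    ,  0.    ,  0.    ,  1.    ]])}
top {'intrinsics': array([[477.3803,   0.    , 318.2993],
       [  0.    , 477.3803, 197.1103],
       [  0.    ,   0.    ,   1.    ]]), 'cam_to_world': array([[-0.0164, -0.9916,  0.128 ,  0.4904],
       [-0.9999,  0.0157, -0.0064,  0.0612],
       [ 0.0044, -0.1281, -0.9918,  0.9807],
       [ 0.    ,  0.    ,  0.    ,  1.    ]])}
{'intrinsics': array([[291.8771,   0.    , 317.0038],
       [  0.    , 291.8771, 200.0736],
       [  0.    ,   0.    ,   1.    ]]), 'hand_eye': array([[-0.0003, -0.964 , -0.2659,  0.0733],
       [ 1.    , -0.0006,  0.0011, -0.0001],
       [-0.0012, -0.2659,  0.964 , -0.161 ],
       [ 0.    ,  0.    ,  0.    ,  1.    ]])}
```

View pics/scene0.png

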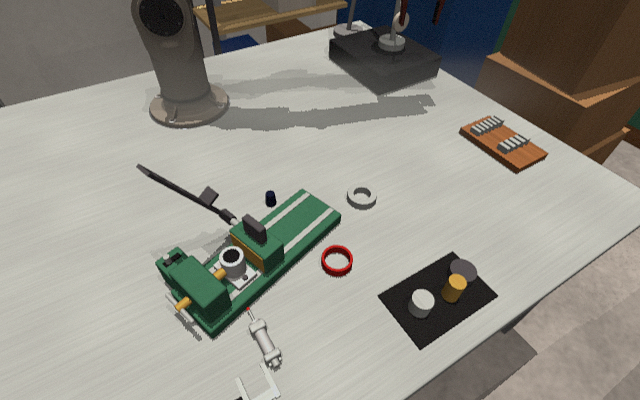

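View pics/top0.png

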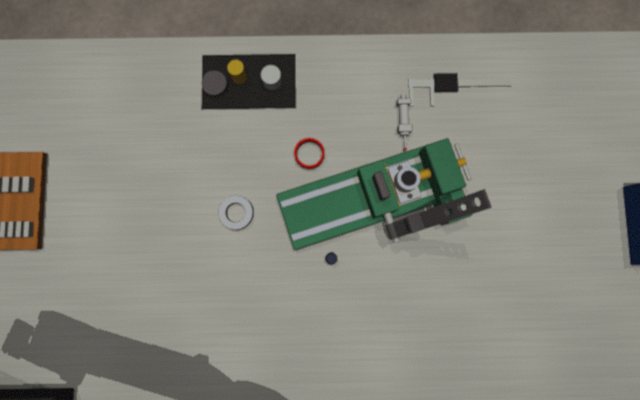

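The scene view shows the green clamp at about (250,265) with the stay bar raised; the top view shows the bed from (277,194) to (467,190), the lug at (381,186), and the bar's holes around (450-478,205). I'll enlarge both for exact corners.

```bash
python3 - <<'E'
import cv2,numpy as np
t=cv2.imread("pics/top0.png")[125:275,265:505];s=cv2.imread("pics/scene0.png")[155:345,130:350]
a=cv2.resize(t,(800,500),interpolation=cv2.INTER_CUBIC);cv2.imwrite("pics/tz.png",a)
cv2.imwrite("pics/sz.png",cv2.resize(s,(660,570),interpolation=cv2.INTER_CUBIC))
E
```

```text
(no output)
```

View pics/tz.png

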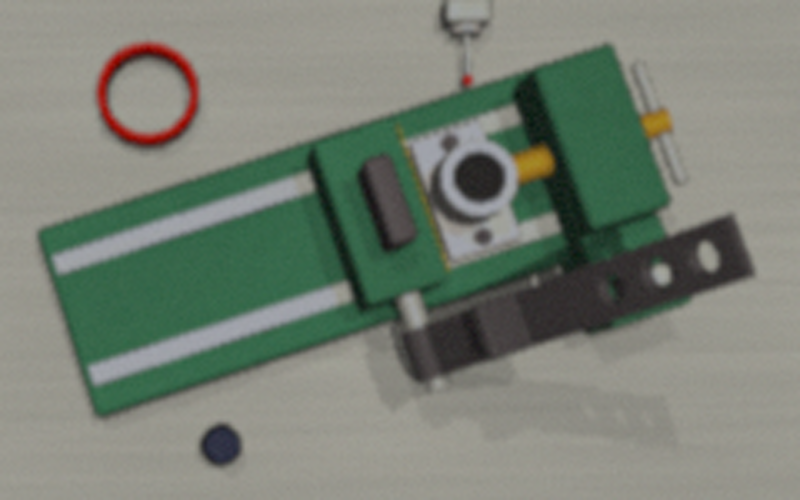

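View pics/sz.png

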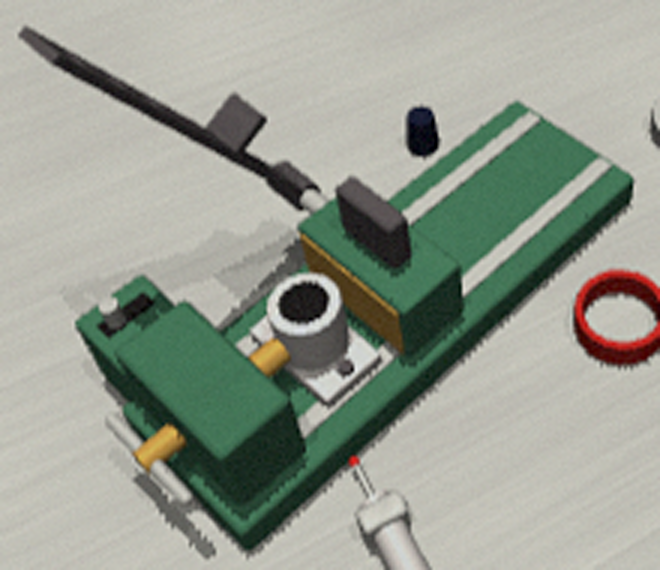

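The enlarged views give bed corners at zoom (40,231) and (100,415), the fixed-jaw corners, the holes at (612,288)/(660,272)/(707,257), and the peg top at scene zoom (108,304). I'll fit the clamp pose, jaw, stay and peg to both views.

```bash
cat > fit.py <<'E'
import numpy as np
from bench import robot
from scipy.optimize import least_squares
np.set_printoptions(precision=4,suppress=True)
C={n:robot.calibration(n) for n in("top","scene")}
def proj(n,P):
    T=np.linalg.inv(C[n]["cam_to_world"]);q=C[n]["intrinsics"]@(T[:3,:3]@P+T[:3,3]);return q[:2]/q[2]
def bar(j,s,d,h=0,x=-.085): return np.array([x,-.02+j-d*np.cos(s)+h*np.sin(s),.073+d*np.sin(s)+h*np.cos(s)])
T=lambda u,v:(265+u/3.333,125+v/3.333); S=lambda u,v:(130+u/3,155+v/3)
f=lambda *p:(lambda j,s,k:np.array(p)); m=lambda x,y,z:(lambda j,s,k:np.array([x,y+j,z]))
D=[("top",T(40,231),f(.06,.18,.03)),("top",T(100,415),f(-.06,.18,.03)),("top",T(538,78),f(.05,-.12,.095)),
("top",T(612,45),f(.05,-.17,.095)),("top",T(668,203),f(-.05,-.17,.095)),("top",T(592,232),f(-.05,-.12,.095)),
("top",T(312,152),m(.05,.005,.085)),("top",T(368,305),m(-.05,.005,.085)),("top",T(388,201),m(0,-.02,.127)),
("top",T(612,288),lambda j,s,k:bar(j,s,.155)),("top",T(660,272),lambda j,s,k:bar(j,s,.185)),("top",T(707,257),lambda j,s,k:bar(j,s,.215)),
("scene",S(518,103),f(-.06,.18,.03)),("scene",S(632,178),f(.06,.18,.03)),("scene",S(118,340),f(-.05,-.17,.095)),
("scene",S(183,303),f(-.05,-.12,.095)),("scene",S(297,388),f(.05,-.12,.095)),("scene",S(228,460),f(.05,-.17,.095)),
("scene",S(402,312),m(.05,-.045,.085)),("scene",S(462,268),m(.05,.005,.085)),("scene",S(374,206),m(0,-.02,.127)),
("scene",S(108,304),lambda j,s,k:np.array([-.085,-.145+k,.086])),
("scene",S(238,117),lambda j,s,k:bar(j,s,.085,.03)),]
def W(p,q): c,s=np.cos(p[2]),np.sin(p[2]); return np.array([p[0]+c*q[0]-s*q[1],p[1]+s*q[0]+c*q[1],q[2]])
def res(p): return np.concatenate([proj(n,W(p,g(*p[3:6])))-uv for n,uv,g in D])
if __name__=="__main__":
    r=least_squares(res,[.5,.0,.0,.02,.5,0],loss="soft_l1")
    p=r.x;print("x y yaw jaw stay peg",p);print(res(p).reshape(-1,2))
    cov=np.linalg.inv(r.jac.T@r.jac);print("sd",np.sqrt(np.diag(cov)))
    np.save("p.npy",p)
    for n,q in dict(lug=m(0,-.02,.127)(*p[3:]),pivot=m(-.085,-.02,.073)(*p[3:]),tab=bar(p[3],p[4],.085,.03),hole=bar(p[3],p[4],.185),end=bar(p[3],p[4],.235),peg=np.array([-.085,-.145+p[5],.086])).items(): print(n,W(p,q))
    # two-view triangulation of lug as an independent check
    A=[];b=[]
    for n,uv in(("top",T(388,201)),("scene",S(374,206))):
        c=C[n];d=c["cam_to_world"][:3,:3]@np.linalg.solve(c["intrinsics"],[*uv,1]);d/=np.linalg.norm(d);M=np.eye(3)-np.outer(d,d);A.append(M);b.append(M@c["cam_to_world"][:3,3])
    print("lug tri",np.linalg.lstsq(np.vstack(A),np.hstack(b),rcond=None)[0])
E
python3 fit.py
```

```text
x y yaw jaw stay peg [ 0.6179 -0.0468  0.3033  0.0063  1.063  -0.007 ]
[[-2.4972 -0.5645]
 [-2.1075  1.2843]
 [-2.6948 -3.4324]
 [-0.2249 -1.5762]
 [ 1.4466  0.333 ]
 [-0.709  -0.0926]
 [-0.691  -3.321 ]
 [-0.2685  0.3916]
 [ 0.5317 -0.8908]
 [ 1.1284 -0.0535]
 [ 0.0347  0.2093]
 [ 0.1706 -0.1448]
 [-0.775  -2.1794]
 [ 1.3678 -0.9256]
 [-2.3871  3.1327]
 [ 0.3329 -2.7027]
 [-1.3567  2.8372]
 [-3.0026 -0.1111]
 [ 0.0177  0.6321]
 [-0.3407 -1.6113]
 [-1.6454 -1.4569]
 [-0.0652 -0.0909]
 [ 3.6166 -3.6698]]
sd [0.0007 0.0009 0.0053 0.0014 0.0109 0.002 ]
lug [ 0.622  -0.0599  0.127 ]
pivot [ 0.5409 -0.0853  0.073 ]
tab [ 0.5454 -0.0997  0.1619]
hole [ 0.5677 -0.1711  0.2347]
end [ 0.575  -0.1943  0.2783]
peg [ 0.5821 -0.2172  0.086 ]
lug tri [ 0.6217 -0.0585  0.1215]
```

The fit gives clamp (0.618, -0.047), yaw 0.303, jaw about 0.006 and stay about 1.06. The lug height from two views is 0.122 against 0.127, so I'll use it. First move: above the gap on the lug's -y side, turning the tool so its y axis is along clamp -y, with the fingers shut.

Request:
servo_tool --rows '[[[1, -0.764, -0.616, -0.0625, 1.0], [1, -0.764, -0.616, -0.0625, 1.0], [1, -0.764, -0.616, -0.0625, 1.0], [1, -0.764, -0.616, -0.0625, 1.0], [1, -0.764, -0.616, -0.0625, 1.0], [1, -0.764, -0.616, -0.0625, 1.0], [1, -0.764, -0.616, -0.0625, 1.0], [1, -0.764, -0.616, -0.0625, 1.0], [1, -0.764, -0.616, -0.0625, 1.0], [1, -0.764, -0.616, -0.0625, 1.0], [1, -0.764, -0.616, -0.0625, 1.0], [1, -0.764, -0.616, -0.0625, 1.0]]]' --squeeze 10

```text
t: 1.6
tcp_pos: [0.6157, -0.0576, 0.2702]
orientation: [-0.0, 0.937, 0.348, -0.0]
force: [0.4, -0.2, 0.0]
grip_width: 0.0004
grip_force: 0.0
```

```bash
cat > h.py <<'E'
import numpy as np,sys
from scipy.spatial.transform import Rotation as R
from bench import robot
np.set_printoptions(precision=4,suppress=True)
p=np.load("p.npy");o=robot.get_obs();w,x,y,z=o["orientation"];Rt=R.from_quat([x,y,z,w]).as_matrix()
c,s=np.cos(p[2]),np.sin(p[2]);Rc=np.array([[c,-s,0],[s,c,0],[0,0,1]]);org=np.array([p[0],p[1],0])
print("t",o["t"],"tcp clamp",Rc.T@(o["tcp_pos"]-org),"F clamp",Rc.T@o["force"],"q",o["joint_positions"])
B=Rt.T@Rc; print("tool y vs -clamp y, turn left(scaled)",np.arctan2(B[0,1],-B[1,1])/2)
if len(sys.argv)>3:
    t=np.array(sys.argv[1:4],float);print("shift",Rt.T@(org+Rc@t-o["tcp_pos"])/.8)
E
python3 h.py 0 -.045 .25
```

```text
t 1.6 tcp clamp [-0.0053 -0.0097  0.2702] F clamp [ 0.3404 -0.2873  0.0106] q [-0.4984  0.3962  0.6637  1.6758 -0.2624  1.1608 -0.6261]
tool y vs -clamp y, turn left(scaled) 0.20398994290868194
shift [-0.0114  0.0432  0.0252]
```

Request:
servo_tool --rows '[[[1, -0.0114, 0.043, 0.0, 0.204], [1, -0.0114, 0.043, 0.0, 0.204], [1, -0.0114, 0.043, 0.0, 0.204], [1, -0.0114, 0.043, 0.0, 0.204]]]'

```text
t: 2.1
tcp_pos: [0.6305, -0.0874, 0.27]
orientation: [-0.0, 0.988, 0.153, -0.0]
force: [0.0, -0.6, 0.6]
grip_width: 0.0004
grip_force: 0.0
```

```bash
python3 h.py 0 -.045 .103; python3 - <<'E'
from bench import robot
import cv2
cv2.imwrite("pics/w1.png",robot.camera("wrist")[:,:,::-1])
E
```

```text
t 2.1 tcp clamp [-0.     -0.0425  0.27  ] F clamp [-0.1788 -0.6039  0.5933] q [-0.4966  0.4546  0.757   1.6349 -0.3315  1.186  -0.927 ]
tool y vs -clamp y, turn left(scaled) 0.0022780782287807654
shift [0.0001 0.0032 0.2087]
```

View pics/w1.png

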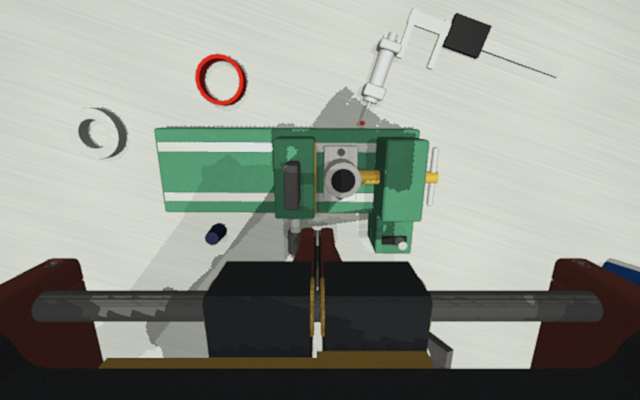

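The wrist view shows the clamp square in the image: lug top near (292,187), slot dark at (383-395,241), and peg top near (402,244) at the far -y end. I'll intersect those rays with their planes.

```bash
cat >> h.py <<'E'
def ray(u,v,z):
    k=robot.calibration("wrist");H=k["hand_eye"];d=Rt@H[:3,:3]@np.linalg.solve(k["intrinsics"],[u,v,1]);c0=o["tcp_pos"]+Rt@H[:3,3]
    return Rc.T@(c0+d*(z-c0[2])/d[2]-org)
E
python3 - <<'E'
import sys;sys.argv=["h"]
exec(open("h.py").read())
for n,a in dict(lug=(292,187,.127),lugR=(298,187,.127),lugL=(285,187,.127),peg=(402,244,.086),bedfar=(156,128,.03),bednear=(165,211,.03),fj1=(385,138,.095),fj2=(420,138,.095),fj3=(376,219,.095),fj4=(421,221,.095),mj=(274,137,.085),mj2=(316,137,.085),mj3=(275,217,.085)).items(): print(n,ray(*a))
E
python3 - <<'E'
import cv2
i=cv2.imread("pics/w1.png")[120:270,260:460]
cv2.imwrite("pics/w1z.png",cv2.resize(i,(800,600),interpolation=cv2.INTER_CUBIC))
E
```

```text
t 2.15 tcp clamp [ 0.     -0.0425  0.2701] F clamp [0.3594 0.2177 0.8195] q [-0.4965  0.4543  0.7569  1.6348 -0.3315  1.1861 -0.9271]
tool y vs -clamp y, turn left(scaled) 0.0022528593707895465
lug [ 0.0028 -0.0151  0.127 ]
lugR [ 0.0028 -0.0215  0.127 ]
lugL [ 0.0028 -0.0076  0.127 ]
peg [-0.0806 -0.1508  0.086 ]
bedfar [0.0606 0.1736 0.03  ]
bednear [-0.0555  0.1772  0.03  ]
fj1 [ 0.0526 -0.1182  0.095 ]
fj2 [ 0.0528 -0.1577  0.095 ]
fj3 [-0.0439 -0.1137  0.095 ]
fj4 [-0.0462 -0.1686  0.095 ]
mj [0.0526 0.0084 0.085 ]
mj2 [ 0.0528 -0.0404  0.085 ]
mj3 [-0.0453  0.0106  0.085 ]
```

View pics/w1z.png

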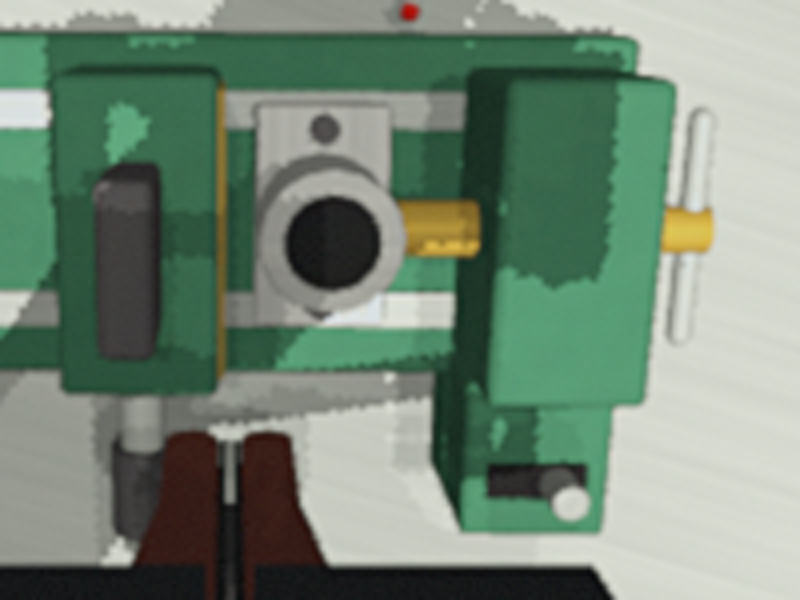

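The enlarged crop shows the peg top at about (403,246), near the far -y end of the slot, so its offset is about -6 to -7 mm and the middle hole should meet at a jaw of about 0.053. The jaw now stands at about 0.005. Next I'll go down beside the lug and push gently.

Request:
servo_tool --rows '[[[1, 0.003, 0.003, 0.06, 0.002], [1, 0.003, 0.003, 0.13, 0.002], [1, 0.003, 0.003, 0.19, 0.002], [1, 0.003, 0.003, 0.208, 0.002], [1, 0.003, 0.003, 0.208, 0.002]]]'

```text
t: 2.78
tcp_pos: [0.6338, -0.0896, 0.1042]
orientation: [-0.0, 0.989, 0.15, -0.0]
force: [0.3, 0.2, -0.5]
grip_width: 0.0006
grip_force: 0.0
```

Request:
servo_tool --rows '[[[1, 0, -0.006, 0, 0], [1, 0, -0.012, 0, 0], [1, 0, -0.018, 0, 0], [1, 0, -0.024, 0, 0], [1, 0, -0.024, 0, 0]]]'

```text
t: 3.4
tcp_pos: [0.6293, -0.073, 0.105]
orientation: [0.002, 0.989, 0.149, 0.001]
force: [2.0, -4.1, 1.2]
grip_width: 0.0004
grip_force: 2.2
```

```bash
python3 h.py .003 .000 .103
```

```text
t 3.4 tcp clamp [ 0.003  -0.0285  0.105 ] F clamp [ 0.6819 -4.5395  1.1676] q [-0.4445  0.6203  0.6521  1.795  -0.471   0.8833 -0.8491]
tool y vs -clamp y, turn left(scaled) -0.002103189254899956
shift [-0.0002 -0.0356  0.0024]
```

Request:
servo_tool --rows '[[[1, 0, -0.006, 0.001, 0], [1, 0, -0.012, 0.001, 0], [1, 0, -0.018, 0.001, 0], [1, 0, -0.024, 0.001, 0], [1, 0, -0.03, 0.001, 0], [1, 0, -0.036, 0.001, 0], [1, 0, -0.042, 0.001, 0], [1, 0, -0.047, 0.001, 0], [1, 0, -0.047, 0.001, 0]]]'

```text
t: 4.53
tcp_pos: [0.6184, -0.0378, 0.1047]
orientation: [0.002, 0.989, 0.149, 0.002]
force: [0.8, -6.1, 5.1]
grip_width: 0.0002
grip_force: 2.9
```

```bash
python3 h.py .003 .000 .103; python3 - <<'E'
from bench import robot
import cv2
cv2.imwrite("pics/s2.png",robot.camera("scene")[:,:,::-1])
i=cv2.imread("pics/s2.png")[130:330,100:360];cv2.imwrite("pics/s2z.png",cv2.resize(i,(780,600),interpolation=cv2.INTER_CUBIC))
E
```

```text
t 4.525 tcp clamp [0.0032 0.0084 0.1047] F clamp [-1.0356 -6.0735  5.0977] q [-0.5123  0.6008  0.6574  1.8305 -0.4671  0.866  -0.9033]
tool y vs -clamp y, turn left(scaled) -0.002441962193570956
shift [-0.0001  0.0105  0.0022]
```

View pics/s2z.png

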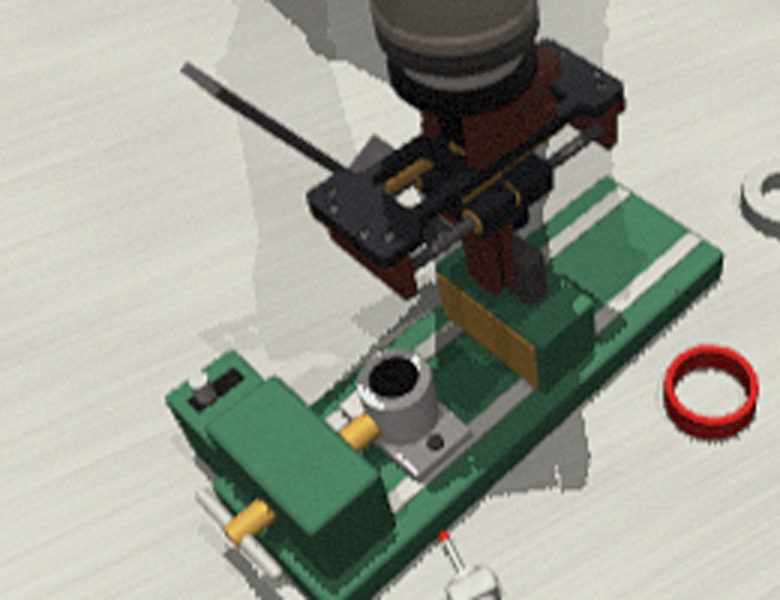

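The picture shows the moving jaw slid open with the fingers against the lug, its top corners at zoom (540,350) and (593,307). I'll compute the jaw opening from those.

```bash
python3 - <<'E'
from fit import *
p=np.load("p.npy")
for uv,q in (((100+540/3,130+350/3),(.05,-.045,.085)),((100+593/3,130+307/3),(.05,.005,.085)),((130+402/3,155+312/3),(.05,-.045,.085)),((130+462/3,155+268/3),(.05,.005,.085))):
    r=least_squares(lambda j:proj("scene",W(p,np.array(q)+[0,j[0],0]))-uv,[.03]);print(r.x,r.fun)
E
```

```text
[0.0456] [-0.3927 -0.4561]
[0.0421] [-0.8261 -0.9595]
[0.007] [0.3201 0.3718]
[0.0047] [-0.9417 -1.0939]
```

The jaw stands at about 0.043, short of the middle hole's meeting point. Now I'll back off, rise over the raised bar, and come to its upper (+y) face.

Request:
servo_tool --rows '[[[1, 0, 0.0125, -0.002, 0], [1, 0, 0.02, -0.07, 0], [1, 0, 0.02, -0.14, 0], [1, 0, 0.02, -0.21, 0], [1, 0, 0.04, -0.256, 0], [1, -0.04, 0.084, -0.256, 0], [1, -0.106, 0.084, -0.256, 0], [1, -0.106, 0.084, -0.256, 0], [1, -0.106, 0.084, -0.256, 0]]]'

```text
t: 5.7
tcp_pos: [0.5562, -0.1239, 0.3081]
orientation: [-0.001, 0.989, 0.15, 0.0]
force: [-0.8, 0.3, -0.6]
grip_width: 0.0004
grip_force: 0.0
```

```bash
python3 h.py -.082 -.072 .26
```

```text
t 5.7 tcp clamp [-0.0819 -0.0552  0.3081] F clamp [-0.6535  0.4957 -0.5819] q [-0.549   0.292   0.8332  1.7458 -0.2315  1.2052 -0.9233]
tool y vs -clamp y, turn left(scaled) -0.0012578603848471274
shift [-0.0001  0.021   0.0601]
```

Request:
servo_tool --rows '[[[1, 0, 0, 0.03, 0], [1, 0, 0, 0.06, 0], [1, 0, 0.015, 0.08, 0], [1, 0, 0.03, 0.1, 0], [1, 0, 0.045, 0.12, 0], [1, 0, 0.06, 0.14, 0], [1, 0, 0.075, 0.16, 0], [1, 0, 0.09, 0.18, 0], [1, 0, 0.105, 0.2, 0], [1, 0, 0.12, 0.22, 0], [1, 0, 0.127, 0.235, 0], [1, 0, 0.127, 0.235, 0]]]'

```text
t: 7.2
tcp_pos: [0.5852, -0.2227, 0.1189]
orientation: [0.0, 0.989, 0.149, -0.001]
force: [-0.2, -0.5, 0.4]
grip_width: 0.0006
grip_force: 0.0
```

```bash
python3 h.py -.082 -.081 .16; python3 - <<'E'
from bench import robot
import cv2
i=robot.camera("scene")[130:330,100:360,::-1];cv2.imwrite("pics/s3z.png",cv2.resize(i,(780,600),interpolation=cv2.INTER_CUBIC))
E
```

```text
t 7.2 tcp clamp [-0.0837 -0.1581  0.1189] F clamp [-0.3557 -0.4324  0.4493] q [-0.2228  0.6012  0.6861  1.8019 -0.47    0.9093 -0.5981]
tool y vs -clamp y, turn left(scaled) -0.0022905681891044975
shift [ 0.0016 -0.0964 -0.0514]
```

View pics/s3z.png

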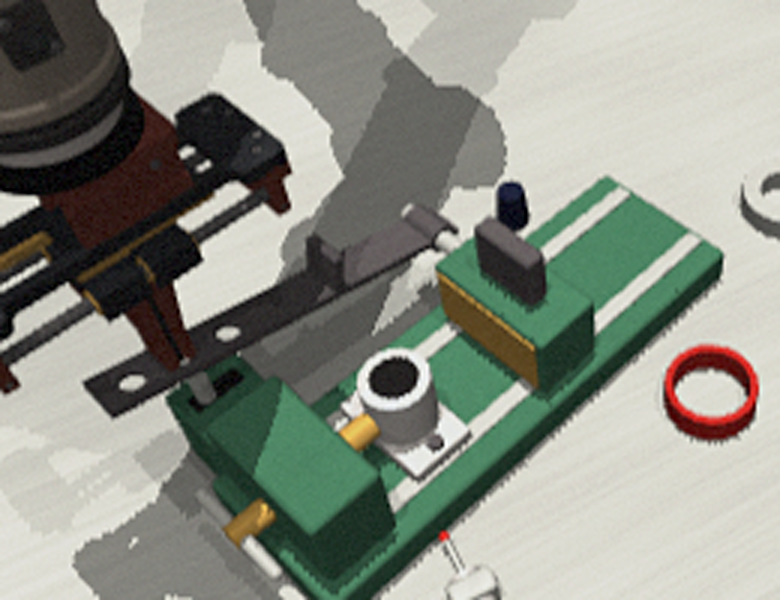

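The bar is down to about 0.2 rad over the peg, with the jaw unchanged. I'll lift, move beside the tab's -y face, and press down until force shows.

Request:
servo_tool --rows '[[[1, 0.001, 0, -0.04, 0], [1, 0.002, -0.04, -0.051, 0], [1, 0.002, -0.096, -0.051, 0], [1, 0.002, -0.096, -0.04, 0], [1, 0.002, -0.096, 0.0, 0], [1, 0.002, -0.096, 0.012, 0], [1, 0.002, -0.096, 0.024, 0], [1, 0.002, -0.096, 0.034, 0], [1, 0.002, -0.096, 0.041, 0], [1, 0.002, -0.096, 0.041, 0]]]'

```text
t: 8.5
tcp_pos: [0.5646, -0.1479, 0.087]
orientation: [-0.0, 0.989, 0.149, -0.0]
force: [0.9, 0.2, 0.4]
grip_width: 0.0001
grip_force: 0.0
```

```bash
python3 h.py -.082 -.081 .083
```

```text
t 8.5 tcp clamp [-0.081  -0.0806  0.087 ] F clamp [ 0.9619 -0.088   0.3831] q [-0.3426  0.5803  0.6657  1.925  -0.4902  0.8035 -0.6777]
tool y vs -clamp y, turn left(scaled) -0.001863286203658192
shift [-0.0012  0.0005  0.005 ]
```

Request:
servo_tool --rows '[[[1, 0, 0, 0.003, 0], [1, 0, 0, 0.006, 0], [1, 0, 0, 0.009, 0], [1, 0, 0, 0.009, 0]]]'

```text
t: 9.0
tcp_pos: [0.565, -0.148, 0.0855]
orientation: [-0.002, 0.989, 0.149, 0.001]
force: [-18.5, 8.8, 55.9]
grip_width: 0.0004
grip_force: 28.5
```

```bash
python3 h.py -.082 -.081 .083
```

```text
t 9.0 tcp clamp [-0.0807 -0.0808  0.0855] F clamp [-15.0454  13.9527  55.8816] q [-0.3371  0.582   0.6621  1.9253 -0.4975  0.8016 -0.6709]
tool y vs -clamp y, turn left(scaled) -0.0022709865561023296
shift [-0.0017  0.0003  0.0031]
```

It's resting on the peg top, as expected at z 0.0855, but it presses too hard at 56 N. I'll ease off and slide toward the tab.

Request:
servo_tool --rows '[[[1, -0.001, 0, -0.0065, 0], [1, -0.001, 0, -0.0065, 0], [1, -0.001, -0.002, -0.0065, 0], [1, -0.001, -0.004, -0.0065, 0], [1, -0.001, -0.006, -0.0065, 0], [1, -0.001, -0.006, -0.0065, 0]]]'

```text
t: 9.75
tcp_pos: [0.564, -0.1459, 0.0862]
orientation: [0.002, 0.989, 0.149, 0.002]
force: [0.9, -5.1, 7.9]
grip_width: 0.0005
grip_force: 3.8
```

```bash
python3 h.py -.082 -.076 .083
```

```text
t 9.75 tcp clamp [-0.0811 -0.0785  0.0862] F clamp [-0.6329 -5.183   7.8928] q [-0.3496  0.5781  0.6671  1.932  -0.4905  0.7941 -0.682 ]
tool y vs -clamp y, turn left(scaled) -0.002300893944051067
shift [-0.0012 -0.0031  0.004 ]
```

Request:
servo_tool --rows '[[[1, 0, -0.002, 0, 0], [1, 0, -0.004, 0, 0], [1, 0, -0.006, 0, 0], [1, 0, -0.008, 0, 0], [1, 0, -0.008, 0, 0]]]'

```text
t: 10.38
tcp_pos: [0.5616, -0.1389, 0.0856]
orientation: [0.001, 0.989, 0.149, 0.001]
force: [1.5, -4.5, 6.0]
grip_width: 0.0006
grip_force: 4.0
```

```bash
python3 h.py -.082 -.076 .083
```

```text
t 10.375 tcp clamp [-0.0812 -0.0712  0.0856] F clamp [ 0.0678 -4.7591  6.0363] q [-0.3624  0.5739  0.6674  1.9407 -0.4901  0.7905 -0.6913]
tool y vs -clamp y, turn left(scaled) -0.0020149205713661297
shift [-0.001   0.006   0.0033]
```

Request:
servo_tool --rows '[[[1, 0, -0.002, 0.0005, 0], [1, 0, -0.004, 0.0005, 0], [1, 0, -0.006, 0.0005, 0], [1, 0, -0.006, 0.0005, 0]]]'

```text
t: 10.88
tcp_pos: [0.5604, -0.1353, 0.0855]
orientation: [0.002, 0.989, 0.149, 0.001]
force: [3.0, -7.3, 5.0]
grip_width: 0.0001
grip_force: 4.4
```

```bash
python3 h.py -.082 -.076 .083
```

```text
t 10.875 tcp clamp [-0.0812 -0.0673  0.0855] F clamp [ 0.6569 -7.8594  4.9842] q [-0.3711  0.5711  0.6687  1.9465 -0.4894  0.7864 -0.698 ]
tool y vs -clamp y, turn left(scaled) -0.0023379480828513363
shift [-0.0009  0.0109  0.0031]
```

Request:
servo_tool --rows '[[[1, 0, -0.0015, 0.0007, 0], [1, 0, -0.003, 0.0007, 0], [1, 0, -0.0045, 0.0007, 0], [1, 0, -0.006, 0.0007, 0], [1, 0, -0.006, 0.0007, 0]]]'

```text
t: 11.5
tcp_pos: [0.5592, -0.1311, 0.0848]
orientation: [0.002, 0.989, 0.149, 0.001]
force: [4.4, -8.7, 2.3]
grip_width: 0.0002
grip_force: 4.6
```

```bash
python3 h.py -.082 -.076 .083
```

```text
t 11.5 tcp clamp [-0.0812 -0.0629  0.0848] F clamp [ 1.5895 -9.6123  2.308 ] q [-0.3798  0.5689  0.6691  1.9526 -0.4893  0.7818 -0.7047]
tool y vs -clamp y, turn left(scaled) -0.002456605586864895
shift [-0.0009  0.0164  0.0023]
```

Request:
servo_tool --rows '[[[1, 0, 0, 0.001, 0], [1, 0, 0, 0.002, 0], [1, 0, 0, 0.002, 0]]]'

```text
t: 11.88
tcp_pos: [0.5593, -0.1314, 0.0834]
orientation: [0.002, 0.989, 0.149, 0.002]
force: [4.2, -8.4, 3.1]
grip_width: 0.0004
grip_force: 4.9
```

```bash
python3 h.py -.082 -.076 .083
```

```text
t 11.875 tcp clamp [-0.0811 -0.0632  0.0834] F clamp [ 1.4944 -9.2702  3.0777] q [-0.3781  0.571   0.6674  1.9531 -0.4913  0.7787 -0.703 ]
tool y vs -clamp y, turn left(scaled) -0.0025677169275945743
shift [-0.001   0.0159  0.0005]
```

The bar follows down under only 3 N, so a hole has met the peg. I'll ease the side push and press it home.

Request:
servo_tool --rows '[[[1, 0, 0.0005, 0.002, 0], [1, 0, 0.0005, 0.004, 0], [1, 0, 0.0005, 0.006, 0], [1, 0, 0.0005, 0.008, 0], [1, 0, 0.0005, 0.01, 0], [1, 0, 0.0005, 0.01, 0]]]'

```text
t: 12.62
tcp_pos: [0.5599, -0.1326, 0.0763]
orientation: [0.003, 0.989, 0.148, 0.002]
force: [2.4, -9.1, 10.4]
grip_width: 0.0005
grip_force: 6.2
```

```bash
python3 h.py -.082 -.076 .083
```

```text
t 12.625 tcp clamp [-0.081  -0.0646  0.0763] F clamp [-0.4092 -9.3967 10.413 ] q [-0.3692  0.5815  0.6587  1.9556 -0.5013  0.7655 -0.6943]
tool y vs -clamp y, turn left(scaled) -0.002988478824661938
shift [-0.0012  0.0144 -0.0083]
```

Request:
servo_tool --rows '[[[1, 0, 0.002, 0.001, 0], [1, 0, 0.003, 0.002, 0], [1, 0, 0.004, 0.002, 0], [1, 0, 0.006, 0.0, 0], [1, 0, 0.008, -0.01, 0], [1, 0, 0.01, -0.05, 0], [1, 0, 0.01, -0.12, 0], [1, 0, 0.01, -0.19, 0], [1, 0, -0.1, -0.25, 0], [1, 0, -0.2, -0.25, 0], [1, 0, -0.25, -0.25, 0], [1, 0, -0.25, -0.25, 0]]]'

```text
t: 14.12
tcp_pos: [0.4968, 0.0665, 0.2741]
orientation: [-0.001, 0.988, 0.152, -0.001]
force: [0.3, -0.1, 0.4]
grip_width: 0.0008
grip_force: 0.0
```

```bash
python3 h.py; python3 - <<'E'
from bench import robot
import cv2
i=robot.camera("scene")[130:330,100:360,::-1];cv2.imwrite("pics/s4z.png",cv2.resize(i,(780,600),interpolation=cv2.INTER_CUBIC))
E
```

```text
t 14.125 tcp clamp [-0.0817  0.1443  0.2741] F clamp [ 0.278  -0.1942  0.4414] q [-0.9727  0.1614  0.8174  1.9375 -0.1337  1.0988 -1.3659]
tool y vs -clamp y, turn left(scaled) 0.0010581985506433575
```

View pics/s4z.png

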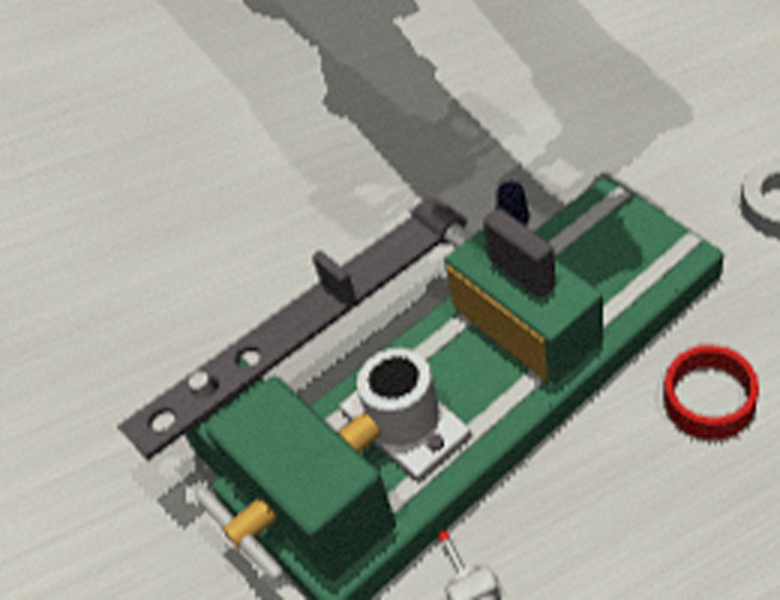

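The picture shows the peg's top standing through the middle of the three holes, at (200,382). The bar lies flat, the roller and cup are where they were, and the arm is clear. I'm handing in.

```bash
python3 -c "
from bench import robot
print(robot.finish_job())"
```

```text
the job is handed in; nothing more can be done
None
```

I handed the job in at 14 s: the stay bar's middle hole is down over the peg and the bar lies flat, with the jaw at about 0.053 m by my estimate and the arm clear; the cup and roller look unmoved in the last picture, which doesn't show all of the ring gauge and probe, and the hand-in returned no verdict.

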